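# Zero the spring tester, draw it to the set tab and ease it home

## Robot

A 7-joint arm with a two-finger parallel gripper is mounted at the origin on the work surface. World frame = base frame: x ahead of the robot, y to its left, z up, the work surface at z = 0. Lengths are in m, angles in rad, forces in N, time in s.
With the tool pointing down it reaches from about 0.425 to 0.875 m from the base axis. Payload 4.7 kg.
Tool frame: the origin (TCP) lies between the finger pads; the fingertips stand 14 mm ahead of it and the grasp point (between the pads) lies 5 mm behind it; z points along the fingers, y is the line along which they close (so a half turn about z gives the same grasp; the last joint's range is limited). The gripper opens to 87 mm and grips with 3 to 60 N. Pads are 19 mm wide; open, the fingers measure 117 mm over their backs; the gripper's body (75 mm by 190 mm) begins 51 mm behind the grasp point.
Start: joints at [-1.241, 0.321, -0.07, 1.45, 0.023, 1.371, -0.057], TCP at [0.202, 0.618, 0.237] pointing down, gripper open.
Joint ranges: [-2.86, 2.86], [-0.3, 2.09], [-1.38, 1.24], [0.06, 2.45], [-1.56, 4.7], [0.09, 2.05], [-2.69, 2.69]. Speed limits (rad/s): [2.57, 2.57, 3.14, 3.14, 3.14, 3.14, 3.14].

## Interface

Orientations are given as a rotation vector (axis times angle).
In Python, from bench import ctrl gives the robot as it stands.
- The arm moves only by the tool step_arm, never from a script. Its argument "commands" is a list of rows, each an object with "travel": the shift along the tool's x, y, z in m, a list of three; "turn": the turn, a rotation vector about the tool's x, y, z in degrees, a list of three. A call has 1 to 5 rows; each row is the pose to reach, as a shift and turn from the pose commanded when the call began, along the tool's axes at that moment; what a row does not reach only later rows make up. A row lasts 1/10 s, in which the tool goes at most 50 mm and 8.59 degrees, less where a joint would pass 70% of its speed; a pose out of reach is approached as far as the arm can. A call with a gripper value outside its range is refused whole. "gripper" is the opening, from 0 (shut) to 1 (fully open), set as the call begins (left out, the last holds). The fingers move at their own pace and stop on an object; "force" is the grip in N (left out, the last holds). Time passes only in rows, so rows that repeat a pose let the fingers close. It gives the time, the measured TCP pose, the force, the opening and the grip force at its end, in the units of the state.
- ctrl.get_state(): the state, without advancing time (a new reading comes with each control period).
- ctrl.get_image(name): name is "side" or "top"; returns the picture (480x640x3 uint8, red, green, blue); there is no depth.
- ctrl.camera_model(name): a dict with "fx", "fy", "cx", "cy" (pixels), "R" (3x3) and "t" (3): a world point X has camera coordinates R X + t. Camera axes: x right, y down, z forward; pixel columns grow to the right and rows downward; lengths in m; the calibration is good to about 2 mm. A picture is of the moment at which its call begins. camera_model takes no time and is no camera call.
- ctrl.close_job(): hands the job in; it is judged then, once.
The state is a dict: "time": time; "joint_positions": joint angles; "qd": joint speeds; "joint_torque": joint torques, N m; "position": TCP position; "tool_rot": TCP orientation; "ft_force": force on the tool from outside, world axes, zero at the start; "torque": the same for the moment, N m; "grip_width": opening from 0.0 (shut) to 1.0 (fully open); "grip_force": force on a finger pad.
Only numpy, scipy, OpenCV 4.12 (cv2) and the standard library are available. Lean on these libraries where they do the work, as an engineer would, in place of code of your own. Each camera call takes 0.05 s, during which the arm holds its last target. There are 200 camera calls.

## Task

Prove the spring in the bench tester: slide the drag rider all the way back to its zero end, then pull the drawbar by its upright plate, so that it carries the rider along, until the rider's pointer is level with the set tab (within the tab's width, not beyond it), and hold it there for a good second. Then ease the drawbar all the way home under control, without letting it snap, and leave the rider standing at the tab as the record. Leave the set tab, the meter, the screwdriver and the parts tray where they are.

Things in the scene. Friction and masses are not known exactly. Their poses are not given: they have to be found in the camera images.
- tester: Bench spring tester, fixed to the bench. Grey base plate 350 x 180 x 12 mm (own x -200 to +150 mm, y -50 to +130 mm); origin on the bench top under the drawbar's axis. Own -x is the pull direction (roughly towards the robot), z up. Drawbar and tube lie along y = 0; beside them at y = 75 mm runs the rider's 12 mm wide rail (top 22 mm above the bench), outside it the scale strip.
- tube_end (a point): Middle of the front face of the level aluminium tube that hides the spring: at x = 0, y = 0, 42 mm above the bench. The tube is 44 mm across (end rings 48 mm, top 66 mm above the bench) and runs 140 mm along +x.
- scale_zero (a point): Zero line of the aluminium scale strip, on its top, 30 mm above the bench, at x = -79 mm, y = 117 mm of the tester; the strip is 26 mm wide with a tick every 10 mm of pull along -x.
- drawbar (a joint): How far the drawbar is pulled out along the tester's -x, in m: 0 home against its stop, at most 0.11. Its spring pulls it home with about 3 N at 0 and 70 N/m more as it is drawn (about 9 N at 0.085); it flies back if released.
- plate_top (a point): Middle of the top edge of the drawbar's upright dark steel pull plate, 90 mm above the bench, x = -74 mm at home; axes as the tester's. Plate 8 mm thick (x), 56 wide (y), standing 20 to 90 mm above the bench. A 10 mm rod (top 47 mm above the bench) joins it to the tube. At home 69 mm is clear between its back (+x) face and the tube: room for shut fingers behind it, above the rod, or to pinch it.
- dog_face (a point): Pushing face of the drawbar's dog: an arm 12 mm high, 8 mm thick, from the foot of the plate out to y = 90 mm, behind the rider (its +x side); it pushes the rider along -x as the drawbar is pulled. The point is at the scale reading that the pointer shows when the dog touches the rider; axes as the tester's.
- rider (a joint): How far the drag rider stands from its zero stop, along the tester's -x, in m: 0 at its zero end, where it meets the dog of the home drawbar; at most 0.11. It drags with about 1.5 N and stays where it is left; only the dog or a push moves it. It starts where the last test left it (25 to 90 mm).
- fin_top (a point): Middle of the top edge of the brass rider's upright fin, 79 mm above the bench, at y = 75 mm, and x = -96 mm when at zero; axes as the tester's. Fin 8 mm thick (x), 26 mm wide (y), standing 41 to 79 mm above the bench on a shoe 22 x 28 mm, 18 mm high; fin and shoe are flush on the -x side, the one to push to send it to zero.
- pointer (a point): Tip of the rider's pointer, a 3 mm thin brass blade that reaches from the rider towards the set tab, 37 mm above the bench; axes as the tester's. Its tip passes 4 mm beside the tab.
- tab_mark (a point): Middle of the top of the set tab: a dark steel block 12 mm long (along x), 18 mm wide, 10 mm high on the aluminium scale strip, 40 mm above the bench; axes as the tester's. Its place along the scale (45 to 85 mm of pull) differs each time. It slides if shoved with more than 8 N: leave it.
- meter: Black handheld multimeter 150 x 75 mm, 35 mm high, lying loose; origin under its middle, long way x. To be left alone.
- driver: Screwdriver lying loose along its own x (tip to +x), 200 mm long, handle 26 mm thick; origin under its middle. To be left alone.
- parts_tray: Grey plastic tray 100 x 80 mm, 35 mm high, one divider, loose; origin under its middle. To be left alone.

How it is judged:
On the way, in this order (a step that is already met when the one before it is completed fails the run):
1. the rider is back at its zero end (within 4 mm) with the drawbar home (value of joint each of rider, drawbar below 0.004 m), for 0.2 s.
2. the drawbar is held drawn for 0.8 s with its dog and the rider's pointer within the set tab's width (6 mm either side of its middle) (x of dog_face in the frame of tab_mark between -0.006 and 0.006 m and x of pointer in the frame of tab_mark between -0.006 and 0.006 m), for 0.8 s.
At the end, for the whole second after the job is handed in: The drawbar is home (within 4 mm) and at rest, and the rider's pointer stands within the set tab's width (6 mm either side of its middle) (x of pointer in the frame of tab_mark between -0.006 and 0.006 m and value of joint drawbar below 0.004 m and velocity of joint drawbar between -0.01 and 0.01 m/s); the robot touches nothing.
It fails at once if the drawbar is pulled past the tab (more than 9 mm beyond its middle) (x of dog_face in the frame of tab_mark below -0.009 m).
It fails at once if the drawbar snaps back (faster than 0.5 m/s) (velocity of joint drawbar below -0.5 m/s).
It fails at once if the set tab is shifted by more than 4 mm (distance of tab_mark from where it was at the start of the episode above 0.004 m).
It fails at once if the meter, the screwdriver or the parts tray is moved by more than 20 mm (distance of any of meter, driver, parts_tray from where it was at the start of the episode above 0.02 m).
It also fails if it takes over 51 s, if anything falls off the work surface, if the arm or the gripper's body presses on something with over 40 N, if the wrist force passes 120 N, or if a joint passes its speed limit or range.

## Working session

There is one attempt and no reset: what is moved stays moved. The work goes in short steps, Python scripts to look and compute and a tool call to move; the robot and the scene stay as the last step left them, time stands still between calls to the robot, and variables do not carry over. Pictures are saved under pics/ and viewed, at most 10 in all, crops included, and the job is handed in when it is done.

Besides the shell and the picture viewer there is one more tool, called after "Request:" as name(argument=value, ...), one argument or row to a line, values as JSON. step_arm: Moves the arm, as the interface text tells. Its arguments: {"type":"object","properties":{"commands":{"type":"array"},"gripper":{"type":"number"},"force":{"type":"number"}},"required":["commands"]}

```bash
mkdir -p pics
python3 - <<'E'
from bench import ctrl
import cv2,numpy as np
for n in("side","top"):
    cv2.imwrite(f"pics/{n}0.png",ctrl.get_image(n)[:,:,::-1])
    m=ctrl.camera_model(n);print(n,{k:np.round(v,4).tolist() for k,v in m.items()})
s=ctrl.get_state();print(s["time"],s["position"],s["tool_rot"],s["ft_force"],s["grip_width"])
E
```

```text
side {'fx': 617.4164, 'fy': 617.4164, 'cx': 315.8903, 'cy': 240.6245, 'R': [[0.9791, -0.2021, 0.0217], [-0.1052, -0.595, -0.7968], [0.1739, 0.7779, -0.6038]], 't': [-0.6299, 0.1571, 0.9654]}
top {'fx': 433.531, 'fy': 433.531, 'cx': 317.2017, 'cy': 237.6745, 'R': [[0.0164, -0.9999, -0.0042], [-0.9969, -0.016, -0.0771], [0.077, 0.0055, -0.997]], 't': [0.0498, 0.6667, 0.7501]}
0.1 [0.20175599 0.6174083  0.23556367] [-4.93856449e-01 -3.10232681e+00  2.68115792e-03] [-0.31418495 -0.0933942   0.37810301] 1.0022980087004765
```

View pics/side0.png

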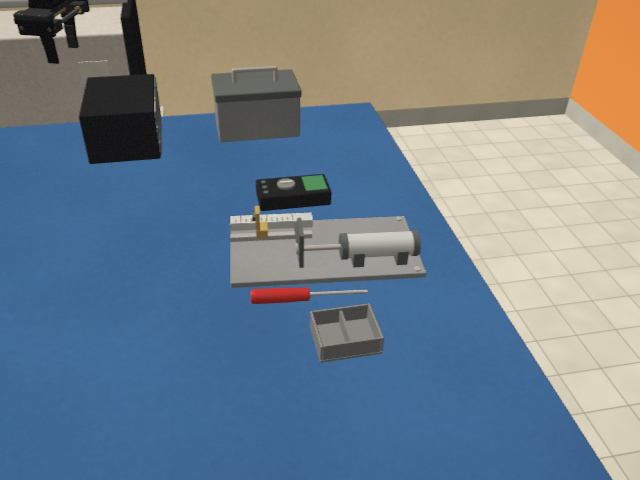

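View pics/top0.png

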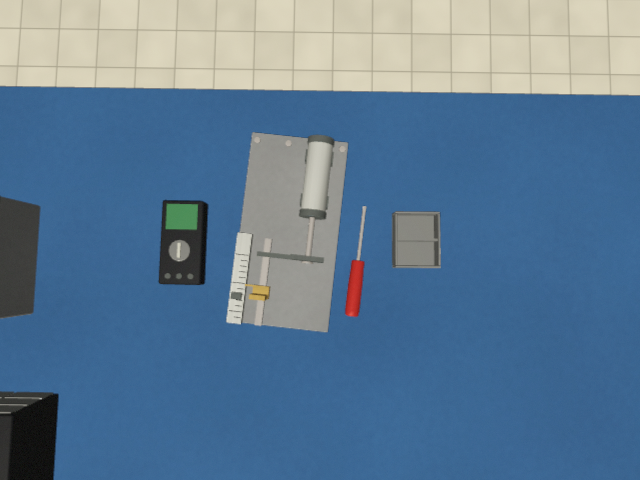

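```bash
cat > h.py <<'E'
import numpy as np,cv2
from scipy.spatial.transform import Rotation as Rot
from bench import ctrl
def ray(n,u,v,z):
    m=ctrl.camera_model(n);R=np.array(m["R"]);t=np.array(m["t"])
    c=-R.T@t;d=R.T@np.array([(u-m["cx"])/m["fx"],(v-m["cy"])/m["fy"],1]);return c+d*(z-c[2])/d[2]
def proj(n,X):
    m=ctrl.camera_model(n);p=np.array(m["R"])@X+np.array(m["t"]);return np.array([m["cx"]+m["fx"]*p[0]/p[2],m["cy"]+m["fy"]*p[1]/p[2]])
E
python3 - <<'E'
import cv2,numpy as np
a=cv2.imread("pics/top0.png")[210:335,220:350];b=cv2.imread("pics/side0.png")[190:290,222:322]
a=cv2.resize(a,None,fx=4,fy=4,interpolation=2);b=cv2.resize(b,None,fx=2.7,fy=2.7,interpolation=2)
c=np.zeros((500,790,3),np.uint8);c[:,:520]=a;c[:270,520:]=b;cv2.imwrite("pics/c0.png",c)
from h import *
for u,v in[(252,133),(347,142),(328,332)]:print(ray("top",u,v,.012))
E
```

```text
[0.85995678 0.18497912 0.012     ]
[0.84555946 0.00836943 0.012     ]
[0.4977157  0.03854994 0.012     ]
```

View pics/c0.png

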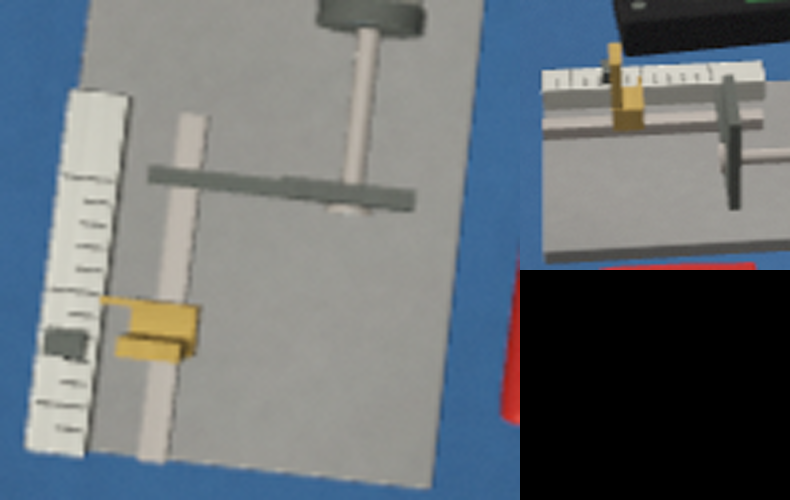

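```bash
cat > fit.py <<'E'
from h import *
from scipy.optimize import least_squares
o=[([.15,.13,.012],(252,133)),([.15,-.05,.012],(347,142)),([-.2,-.05,.012],(327.8,332))]
o+=[(X,(220+u/4,210+v/4)) for X,u,v in[([-.079,.117,.03],88,177.5),([-.129,.117,.03],76,292),([-.179,.117,.03],63,404),([-.074,0,.09],349,191)]]
def T(p,X):
    c,s=np.cos(p[2]),np.sin(p[2]);return np.array([p[0]+c*X[0]-s*X[1],p[1]+s*X[0]+c*X[1],X[2]])
def inv(p,W): c,s=np.cos(p[2]),np.sin(p[2]);d=np.array(W)-[p[0],p[1],0];return np.array([c*d[0]+s*d[1],-s*d[0]+c*d[1],d[2]])
r=least_squares(lambda p:np.concatenate([proj("top",T(p,X))-q for X,q in o]),[.7,.05,-.1])
P=r.x
E
python3 - <<'E'
from fit import *
print(P,np.degrees(P[2]),r.fun.round(1))
for n,u,v,z in[("tab",67,340,.04),("fin",149,350,.079),("ptr",103,299,.037),("zero",88,177.5,.03),("t50",76,292,.03),("t100",63,404,.03),("platetop",349,191,.09)]:
    w=ray("top",220+u/4,210+v/4,z);print(n,w.round(4),(inv(P,w)*1e3).round(1))
m={n:T(P,x).round(4).tolist() for n,x in dict(plate=[-.074,0,.09],fin0=[-.096,.075,.079]).items()};print(m)
for z in (0.,.035):print("meter corner",inv(P,ray("top",207,202,z)).round(3),inv(P,ray("top",205,284,z)).round(3))
s=ctrl.get_state();R=Rot.from_rotvec(s["tool_rot"]).as_matrix();print(R.round(3),s["time"])
E
```

```text
[ 0.70107968  0.06991288 -0.0887059 ] -5.082473626937663 [-0.6 -1.1  0.8 -0.3  0.6  0.2  0.1  0.5 -0.2 -0.  -0.4  0.4 -0.3  0.2]
tab [0.5624 0.1989 0.04  ] [-149.6  116.2   40. ]
fin [0.5611 0.1576 0.079 ] [-147.2   74.9   79. ]
ptr [0.5803 0.1842 0.037 ] [-130.4  103.2   37. ]
zero [0.6336 0.1936 0.03  ] [-78.2 117.3  30. ]
t50 [0.5829 0.1974 0.03  ] [-129.   116.6   30. ]
t100 [0.5339 0.2017 0.03  ] [-178.2  116.4   30. ]
platetop [0.6277 0.076  0.09  ] [-73.7  -0.5  90. ]
{'plate': [0.6274, 0.0765, 0.09], 'fin0': [0.6121, 0.1531, 0.079]}
meter corner [0.013 0.199 0.   ] [-0.139  0.184  0.   ]
meter corner [0.008 0.189 0.035] [-0.137  0.175  0.035]
[[-0.951  0.311 -0.   ]
 [ 0.311  0.951 -0.002]
 [-0.    -0.002 -1.   ]] 0.1
```

```bash
cat >> fit.py <<'E'
def go(x,y,z):
    "travel (tool axes, mm) and turn (deg about tool axes) to tester-frame point with tool x along tester -x, tool z down"
    s=ctrl.get_state();R=Rot.from_rotvec(s["tool_rot"])
    c,q=np.cos(P[2]),np.sin(P[2]);D=Rot.from_matrix(np.array([[-c,-q,0],[-q,c,0],[0,0,-1.]]))
    print("t",s["time"],"tester pos mm",(inv(P,s["position"])*1e3).round(1),"F",np.round(s["ft_force"],1),"w",round(s["grip_width"],3))
    print("travel mm",(R.inv().apply(T(P,np.array([x,y,z]))-s["position"])*1e3).round(1),"turn",np.degrees((R.inv()*D).as_rotvec()).round(1))
E
python3 - <<'E'
from fit import *
a=ray("side",90,160,0);b=ray("side",162,155,0);print(a,b)
for z in(.05,.1,.15,.2,.25,.3):print(z,proj("side",np.array([a[0],a[1],z])).round(0))
print(ray("top",57,395,.15))
go(-.185,.075,.17)
E
```

```text
[0.22288343 0.5367717  0.        ] [0.38501238 0.53343683 0.        ]
0.05 [ 86. 141.]
0.1 [ 81. 120.]
0.15 [76. 99.]
0.2 [71. 77.]
0.25 [66. 54.]
0.3 [60. 29.]
[0.41892281 0.43734776 0.15      ]
t 0.1 tester pos mm [-545.9  501.1  235.6] F [-0.3 -0.1  0.4] w 1.002
travel mm [-447.5 -333.8   66.2] turn [ -0.1  -0.  -13. ]
```

Request:
step_arm(
  commands=[
    {"travel":[-0.04,-0.03,0],"turn":[0,0,-3]},
    {"travel":[-0.08,-0.06,0],"turn":[0,0,-6]},
    {"travel":[-0.12,-0.09,0],"turn":[0,0,-9]},
    {"travel":[-0.16,-0.12,0],"turn":[0,0,-13]},
    {"travel":[-0.2,-0.15,0],"turn":[0,0,-13]},
  ],
  gripper=0,
)

```text
time: 0.6
position: [0.3462, 0.4111, 0.2363]
tool_rot: [-0.137, -3.138, 0.0]
ft_force: [1.8, -0.0, -0.3]
grip_width: 0.63
grip_force: 0.0
```

```bash
python3 -c "
from fit import *
go(-.185,.075,.17)"
```

```text
t 0.6 tester pos mm [-383.7  308.4  236.3] F [ 1.8 -0.  -0.3] w 0.63
travel mm [-198.4 -233.7   66.3] turn [-0.  -0.   0.1]
```

Request:
step_arm(
  commands=[
    {"travel":[-0.03,-0.035,0.005]},
    {"travel":[-0.06,-0.07,0.02]},
    {"travel":[-0.09,-0.105,0.03]},
    {"travel":[-0.12,-0.14,0.04]},
    {"travel":[-0.15,-0.175,0.05]},
  ],
)

```text
$.commands[0]: bad value
```

```bash
python3 -c "
from fit import *
go(-.185,.075,.12)"
```

```text
t 0.6 tester pos mm [-383.7  308.4  236.3] F [ 1.8 -0.  -0.3] w 0.63
travel mm [-198.4 -233.7  116.3] turn [-0.  -0.   0.1]
```

Turn is required in each row.

Request:
step_arm(
  commands=[
    {"travel":[-0.03,-0.035,0.005],"turn":[0,0,0]},
    {"travel":[-0.06,-0.07,0.02],"turn":[0,0,0]},
    {"travel":[-0.09,-0.105,0.03],"turn":[0,0,0]},
    {"travel":[-0.12,-0.14,0.04],"turn":[0,0,0]},
    {"travel":[-0.15,-0.175,0.05],"turn":[0,0,0]},
  ],
)

```text
time: 1.1
position: [0.4799, 0.2238, 0.186]
tool_rot: [-0.139, -3.138, -0.0]
ft_force: [1.2, 0.4, -1.3]
grip_width: 0.176
grip_force: 0.0
```

```bash
python3 -c "
from fit import *
go(-.185,.075,.12)"
```

```text
t 1.1 tester pos mm [-234.   133.7  186. ] F [ 1.2  0.4 -1.3] w 0.176
travel mm [-49.  -58.7  66. ] turn [ 0. -0. -0.]
```

Request:
step_arm(
  commands=[
    {"travel":[-0.025,-0.03,0.03],"turn":[0,0,0]},
    {"travel":[-0.049,-0.058,0.06],"turn":[0,0,0]},
    {"travel":[-0.049,-0.058,0.09],"turn":[0,0,0]},
    {"travel":[-0.049,-0.058,0.12],"turn":[0,0,0]},
    {"travel":[-0.049,-0.058,0.12],"turn":[0,0,0]},
  ],
)

```text
time: 1.6
position: [0.5194, 0.1618, 0.0622]
tool_rot: [-0.14, -3.13, 0.007]
ft_force: [-0.2, 0.4, -0.5]
grip_width: 0.004
grip_force: 0.0
```

```bash
python3 -c "
from fit import *
go(-.110,.075,.064)
cv2.imwrite('pics/s1.png',cv2.resize(ctrl.get_image('side')[130:300,190:430,::-1],None,fx=3,fy=3,interpolation=2))"
```

```text
t 1.6 tester pos mm [-189.1   75.4   62.2] F [-0.2  0.4 -0.5] w 0.004
travel mm [-79.1  -0.3  -2.5] turn [-0.3 -0.5 -0.1]
```

View pics/s1.png

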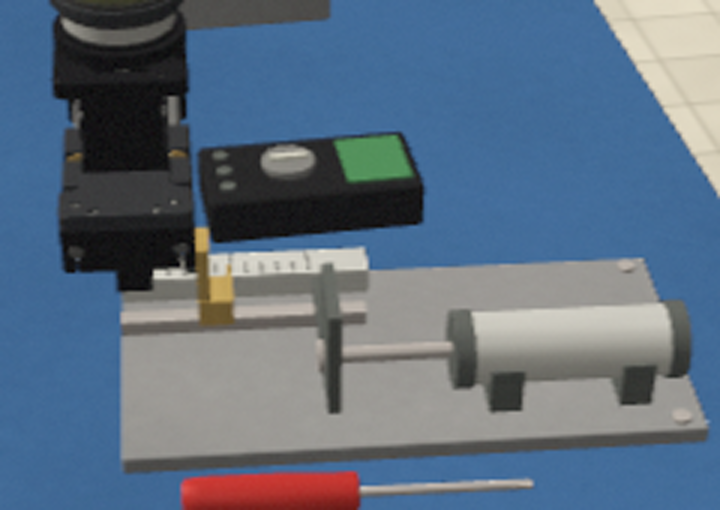

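Request:
step_arm(
  commands=[
    {"travel":[-0.013,0,0],"turn":[0,0,0]},
    {"travel":[-0.028,0,0],"turn":[0,0,0]},
    {"travel":[-0.043,0,0],"turn":[0,0,0]},
    {"travel":[-0.058,0,0],"turn":[0,0,0]},
    {"travel":[-0.069,0,0],"turn":[0,0,0]},
  ],
)

```text
time: 2.15
position: [0.5939, 0.1581, 0.0686]
tool_rot: [0.139, 3.136, 0.002]
ft_force: [-2.1, 0.3, 1.4]
grip_width: 0.003
grip_force: 0.9
```

Request:
step_arm(
  commands=[
    {"travel":[-0.002,0,0],"turn":[0,0,0]},
    {"travel":[-0.004,0,0],"turn":[0,0,0]},
    {"travel":[-0.006,0,0],"turn":[0,0,0]},
  ],
)

```text
time: 2.45
position: [0.5975, 0.157, 0.067]
tool_rot: [-0.139, -3.138, -0.001]
ft_force: [-2.5, 0.1, 1.7]
grip_width: 0.006
grip_force: 0.8
```

```bash
python3 -c "
from fit import *
go(-.110,.075,.064)
cv2.imwrite('pics/s2.png',cv2.resize(ctrl.get_image('side')[180:300,220:380,::-1],None,fx=4,fy=4,interpolation=2))"
```

```text
t 2.45 tester pos mm [-110.9   77.6   67. ] F [-2.5  0.1  1.7] w 0.006
travel mm [-0.9 -2.6  3. ] turn [ 0. -0.  0.]
```

View pics/s2.png

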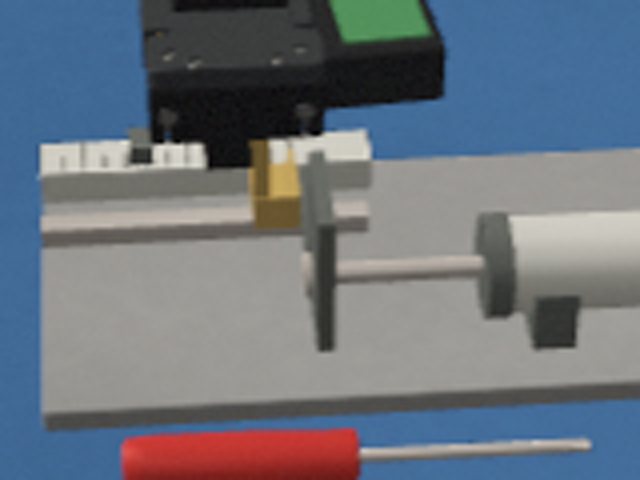

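Request:
step_arm(
  commands=[
    {"travel":[-0.0015,0,0],"turn":[0,0,0]},
    {"travel":[-0.003,0,0],"turn":[0,0,0]},
    {"travel":[-0.003,0,0],"turn":[0,0,0]},
  ],
)

```text
time: 2.8
position: [0.598, 0.157, 0.0664]
tool_rot: [-0.138, -3.133, 0.0]
ft_force: [-8.3, 0.1, 5.9]
grip_width: 0.006
grip_force: 4.1
```

Request:
step_arm(
  commands=[
    {"travel":[-0.001,0,0],"turn":[0,0,0]},
    {"travel":[-0.002,0,0],"turn":[0,0,0]},
    {"travel":[-0.002,0,0],"turn":[0,0,0]},
  ],
)

```text
time: 3.1
position: [0.598, 0.1571, 0.0663]
tool_rot: [-0.137, -3.129, 0.0]
ft_force: [-13.5, 0.6, 10.5]
grip_width: 0.006
grip_force: 6.7
```

Request:
step_arm(
  commands=[
    {"travel":[0.012,0,0],"turn":[0,0,0]},
    {"travel":[0.012,0,-0.035],"turn":[0,0,0]},
    {"travel":[0.012,0,-0.07],"turn":[0,0,0]},
    {"travel":[-0.01,-0.03,-0.07],"turn":[0,0,0]},
    {"travel":[-0.035,-0.055,-0.07],"turn":[0,0,0]},
  ],
)

```text
time: 3.6
position: [0.6339, 0.0987, 0.1388]
tool_rot: [0.135, 3.134, 0.002]
ft_force: [-0.4, -1.0, -0.3]
grip_width: 0.01
grip_force: 0.0
```

```bash
python3 -c "
from fit import *
go(-.043,0,.072)"
```

```text
t 3.6 tester pos mm [-69.4  22.7 138.8] F [-0.4 -1.  -0.3] w 0.01
travel mm [-26.1 -22.9  66.9] turn [0.1 0.3 0.1]
```

Request:
step_arm(
  commands=[
    {"travel":[-0.012,-0.01,0],"turn":[0,0,0]},
    {"travel":[-0.024,-0.02,0],"turn":[0,0,0]},
    {"travel":[-0.024,-0.02,0],"turn":[0,0,0]},
    {"travel":[-0.024,-0.02,0],"turn":[0,0,0]},
  ],
)

```text
time: 4.0
position: [0.6542, 0.0776, 0.136]
tool_rot: [-0.138, -3.137, -0.001]
ft_force: [0.3, 0.4, -0.3]
grip_width: 0.005
grip_force: 0.0
```

```bash
python3 -c "
from fit import *
go(-.043,0,.072)
a=ctrl.get_image('side')[170:270,220:370,::-1];cv2.imwrite('pics/s3.png',cv2.resize(a,None,fx=5,fy=5,interpolation=2))"
```

```text
t 4.0 tester pos mm [-47.3   3.5 136. ] F [ 0.3  0.4 -0.3] w 0.005
travel mm [-4.4 -3.6 64. ] turn [ 0.  -0.1  0. ]
```

View pics/s3.png

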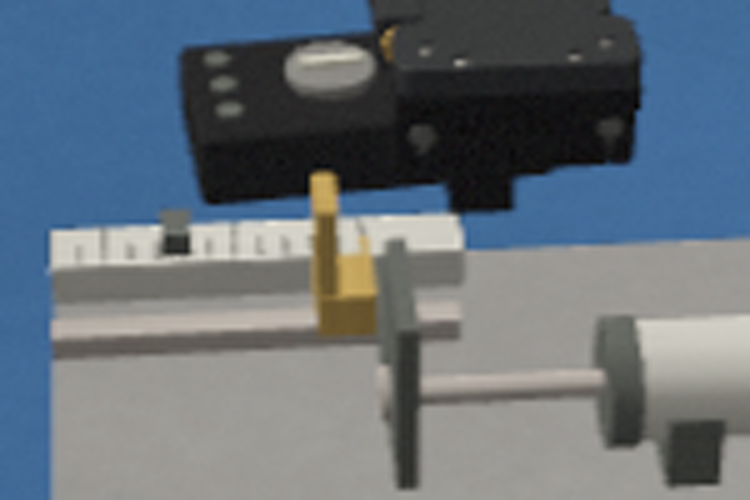

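Request:
step_arm(
  commands=[
    {"travel":[-0.004,-0.003,0.02],"turn":[0,0,0]},
    {"travel":[-0.004,-0.003,0.04],"turn":[0,0,0]},
    {"travel":[-0.004,-0.003,0.062],"turn":[0,0,0]},
    {"travel":[-0.004,-0.003,0.062],"turn":[0,0,0]},
  ],
)

```text
time: 4.45
position: [0.6552, 0.0748, 0.0711]
tool_rot: [-0.136, -3.132, 0.001]
ft_force: [-0.4, -0.3, -0.6]
grip_width: 0.009
grip_force: 0.0
```

```bash
python3 -c "
from fit import *
go(-.0596,0,.072)
print(inv(P,ray('side',255,213.2,.04)),inv(P,ray('side',293,219,.037)))"
```

```text
t 4.45 tester pos mm [-46.1   0.8  71.1] F [-0.4 -0.3 -0.6] w 0.009
travel mm [13.5 -0.8 -0.9] turn [-0.  -0.4  0.1]
[-0.1486481   0.11755924  0.04      ] [-0.07670776  0.0962238   0.037     ]
```

Request:
step_arm(
  commands=[
    {"travel":[0.008,0,0],"turn":[0,0,0]},
    {"travel":[0.014,0,0],"turn":[0,0,0]},
    {"travel":[0.022,0,0],"turn":[0,0,0]},
    {"travel":[0.031,0,0],"turn":[0,0,0]},
    {"travel":[0.04,0,0],"turn":[0,0,0]},
  ],
)

```text
time: 4.95
position: [0.6207, 0.0772, 0.0763]
tool_rot: [0.139, 3.131, 0.002]
ft_force: [7.6, 0.2, -3.5]
grip_width: 0.008
grip_force: 3.3
```

Request:
step_arm(
  commands=[
    {"travel":[0.009,0,0],"turn":[0,0,0]},
    {"travel":[0.017,0,0],"turn":[0,0,0]},
    {"travel":[0.024,0,0],"turn":[0,0,0]},
    {"travel":[0.03,0,0],"turn":[0,0,0]},
    {"travel":[0.03,0,0],"turn":[0,0,0]},
  ],
)

```text
time: 5.45
position: [0.5907, 0.08, 0.0763]
tool_rot: [0.139, 3.131, 0.003]
ft_force: [7.6, 0.1, -4.7]
grip_width: 0.007
grip_force: 3.1
```

```bash
python3 -c "
from fit import *
go(-.130,0,.072)
a=ctrl.get_image('side')[195:285,220:340,::-1];b=ctrl.get_image('top')[215:335,220:340,::-1]
c=np.zeros((600,800,3),np.uint8);c[:300,:400]=cv2.resize(a,(400,300),interpolation=2);c[:400,400:]=cv2.resize(b,(400,400),interpolation=2);cv2.imwrite('pics/s4.png',c)"
```

```text
t 5.45 tester pos mm [-110.8    0.3   76.3] F [ 7.6  0.1 -4.7] w 0.007
travel mm [19.2 -0.3  4.2] turn [0.1 0.4 0. ]
```

View pics/s4.png

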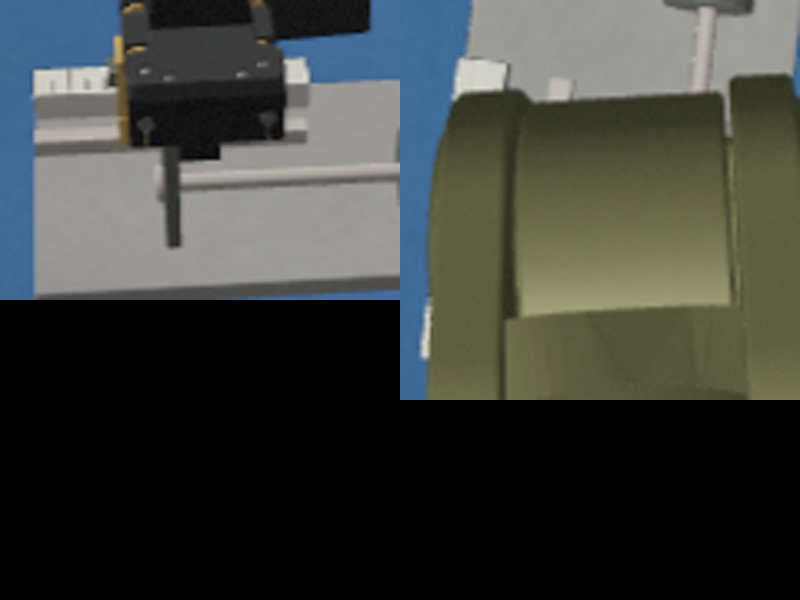

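```bash
python3 -c "
from fit import *
for u,v in((301.2,267.4),(272.2,268.8)): print(inv(P,ray('side',u,v,.02)).round(4))
for d in (0,.0512): print(proj('side',T(P,np.array([-.074-d,-.028,.02]))))
print(proj('side',T(P,np.array([-.1-.0512,.062,.079]))),'fin -x near top')"
```

```text
[-0.0729 -0.0298  0.02  ]
[-0.1244 -0.0292  0.02  ]
[300.46673425 266.77993386]
[271.70599096 268.41040834]
[253.90224251 212.92183296] fin -x near top
```

Request:
step_arm(
  commands=[
    {"travel":[0.006,0,0],"turn":[0,0,0]},
    {"travel":[0.011,0,0],"turn":[0,0,0]},
    {"travel":[0.015,0,0],"turn":[0,0,0]},
    {"travel":[0.018,0,0],"turn":[0,0,0]},
    {"travel":[0.019,0,0],"turn":[0,0,0]},
  ],
)

```text
time: 6.05
position: [0.5732, 0.0816, 0.0765]
tool_rot: [0.139, 3.129, 0.003]
ft_force: [9.6, 1.9, -6.4]
grip_width: 0.003
grip_force: 4.7
```

```bash
python3 -c "
from fit import *
go(-.1305,0,.072)
a=ctrl.get_image('side')[195:285,220:340,::-1]
cv2.imwrite('pics/s5.png',cv2.resize(a,(720,540),interpolation=2))"
```

```text
t 6.05 tester pos mm [-128.4    0.3   76.5] F [ 9.6  1.9 -6.4] w 0.003
travel mm [ 2.2 -0.3  4.4] turn [ 0.1  0.6 -0. ]
```

View pics/s5.png

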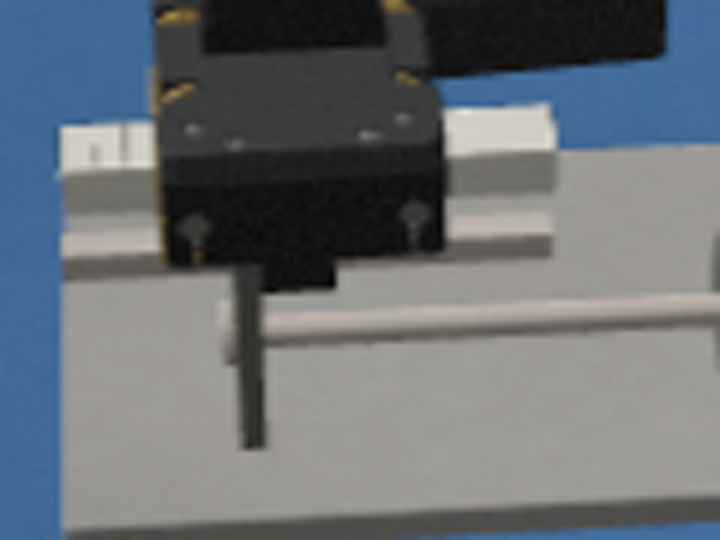

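Request:
step_arm(
  commands=[
    {"travel":[0.001,0,0],"turn":[0,0,0]},
    {"travel":[0.002,0,0],"turn":[0,0,0]},
    {"travel":[0.002,0,0],"turn":[0,0,0]},
    {"travel":[0.002,0,0],"turn":[0,0,0]},
    {"travel":[0.002,0,0],"turn":[0,0,0]},
  ],
)

```text
time: 6.6
position: [0.5714, 0.0818, 0.0765]
tool_rot: [0.139, 3.129, 0.003]
ft_force: [9.7, 1.6, -4.8]
grip_width: 0.006
grip_force: 4.5
```

Request:
step_arm(
  commands=[
    {"travel":[0,0,0],"turn":[0,0,0]},
    {"travel":[0,0,0],"turn":[0,0,0]},
    {"travel":[0,0,0],"turn":[0,0,0]},
    {"travel":[0,0,0],"turn":[0,0,0]},
    {"travel":[0,0,0],"turn":[0,0,0]},
  ],
)

```text
time: 7.1
position: [0.5714, 0.0818, 0.0765]
tool_rot: [0.139, 3.129, 0.003]
ft_force: [8.3, 0.5, -5.2]
grip_width: 0.009
grip_force: 4.5
```

Request:
step_arm(
  commands=[
    {"travel":[0,0,0],"turn":[0,0,0]},
    {"travel":[0,0,0],"turn":[0,0,0]},
    {"travel":[0,0,0],"turn":[0,0,0]},
    {"travel":[0,0,0],"turn":[0,0,0]},
    {"travel":[0,0,0],"turn":[0,0,0]},
  ],
)

```text
time: 7.6
position: [0.5714, 0.0818, 0.0765]
tool_rot: [0.139, 3.129, 0.003]
ft_force: [9.1, 1.3, -4.8]
grip_width: 0.005
grip_force: 4.5
```

```bash
python3 -c "
from fit import *
go(-.1305,0,.072);print(inv(P,ray('side',262.3,269.7,.02)))"
```

```text
t 7.6 tester pos mm [-130.2    0.3   76.5] F [ 9.1  1.3 -4.8] w 0.005
travel mm [ 0.3 -0.4  4.5] turn [ 0.1  0.5 -0. ]
[-0.14193247 -0.03008588  0.02      ]
```

Request:
step_arm(
  commands=[
    {"travel":[-0.003,0,0],"turn":[0,0,0]},
    {"travel":[-0.008,0,0],"turn":[0,0,0]},
    {"travel":[-0.014,0,0],"turn":[0,0,0]},
    {"travel":[-0.02,0,0],"turn":[0,0,0]},
    {"travel":[-0.026,0,0],"turn":[0,0,0]},
  ],
)

```text
time: 8.1
position: [0.5964, 0.0794, 0.0764]
tool_rot: [0.139, 3.131, 0.003]
ft_force: [4.3, 0.5, -2.4]
grip_width: 0.004
grip_force: 2.8
```

Request:
step_arm(
  commands=[
    {"travel":[-0.006,0,0],"turn":[0,0,0]},
    {"travel":[-0.012,0,0],"turn":[0,0,0]},
    {"travel":[-0.018,0,0],"turn":[0,0,0]},
    {"travel":[-0.024,0,0],"turn":[0,0,0]},
    {"travel":[-0.03,0,0],"turn":[0,0,0]},
  ],
)

```text
time: 8.6
position: [0.625, 0.0765, 0.076]
tool_rot: [0.139, 3.136, 0.002]
ft_force: [3.5, 0.4, 2.0]
grip_width: 0.007
grip_force: 1.8
```

Request:
step_arm(
  commands=[
    {"travel":[-0.004,0,0],"turn":[0,0,0]},
    {"travel":[-0.008,0,0],"turn":[0,0,0]},
    {"travel":[-0.012,0,0],"turn":[0,0,0]},
    {"travel":[-0.016,0,0],"turn":[0,0,0]},
    {"travel":[-0.02,0,0],"turn":[0,0,0]},
  ],
)

```text
time: 9.1
position: [0.6431, 0.074, 0.0742]
tool_rot: [-0.14, -3.137, 0.001]
ft_force: [-0.2, -0.7, -0.0]
grip_width: 0.008
grip_force: 0.0
```

```bash
python3 -c "
from fit import *
go(-.045,0,.13)"
```

```text
t 9.1 tester pos mm [-58.1  -1.   74.2] F [-0.2 -0.7 -0. ] w 0.008
travel mm [-13.    1.  -55.9] turn [-0.  -0.1 -0. ]
```

Contact released at home. Back clear, lift and retreat, then look.

Request:
step_arm(
  commands=[
    {"travel":[-0.012,0,0],"turn":[0,0,0]},
    {"travel":[-0.014,0,-0.03],"turn":[0,0,0]},
    {"travel":[-0.014,0,-0.07],"turn":[0,0,0]},
    {"travel":[-0.014,0,-0.11],"turn":[0,0,0]},
    {"travel":[-0.014,0,-0.15],"turn":[0,0,0]},
  ],
)

```text
time: 9.6
position: [0.6556, 0.0729, 0.2245]
tool_rot: [-0.139, -3.133, 0.001]
ft_force: [0.3, 0.5, -0.3]
grip_width: 0.006
grip_force: 0.0
```

Request:
step_arm(
  commands=[
    {"travel":[0.0,-0.045,0],"turn":[0,0,0]},
    {"travel":[0.0,-0.09,0],"turn":[0,0,0]},
    {"travel":[0,-0.135,0],"turn":[0,0,0]},
    {"travel":[0,-0.18,0],"turn":[0,0,0]},
    {"travel":[0,-0.18,0],"turn":[0,0,0]},
  ],
)

```text
time: 10.1
position: [0.6379, -0.1163, 0.2238]
tool_rot: [-0.159, -3.133, 0.008]
ft_force: [0.1, -0.4, 1.1]
grip_width: 0.002
grip_force: 0.0
```

```bash
python3 -c "
from fit import *
go(-.045,0,.13)
a=ctrl.get_image('side')[195:285,220:340,::-1];b=ctrl.get_image('top')[215:335,220:340,::-1]
c=np.zeros((400,800,3),np.uint8);c[:300,:400]=cv2.resize(a,(400,300),interpolation=2);c[:400,400:]=cv2.resize(b,(400,400),interpolation=2);cv2.imwrite('pics/s6.png',c)"
```

```text
t 10.1 tester pos mm [ -46.4 -191.1  223.8] F [ 0.1 -0.4  1.1] w 0.002
travel mm [  0.6 191.6  92.7] turn [-0.3 -0.2 -0.7]
```

View pics/s6.png

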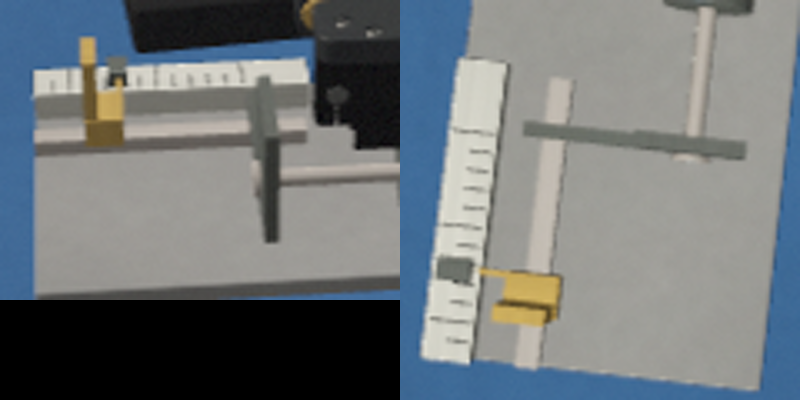

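The picture shows the pointer tip at (480,271) level with the tab at (455,268). The plate is back home and the arm is clear.

```bash
python3 -c "
from bench import ctrl
print(ctrl.close_job())"
```

```text
the job is handed in; nothing more can be done
None
```

I handed the job in at about 10 s: rider set to zero, drawbar pulled to about 71 mm at the set tab and held for about 1.5 s, then eased home. The final picture shows the drawbar home, the pointer about 1 mm from the tab's middle and the arm clear; no verdict came back.

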